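# Turn the heat-mat controller up four clicks

## Robot

A 7-joint arm with a two-finger parallel gripper is mounted at the origin on a cart in front of the work surface, level with it; the furniture and walls round the work are solid. World frame = base frame: x ahead of the robot, y to its left, z up, the work surface at z = 0. Lengths are in m, angles in rad, forces in N, time in s.
With the tool pointing down it reaches from about 0.4 to 0.875 m from the base axis. Payload 19.3 kg.
Tool frame: the origin (TCP) lies midway between the tips of the shut fingers; the grasp point (between the pads) lies 19 mm behind it; z points along the fingers, y is the line along which they close (so a half turn about z gives the same grasp; the last joint's range is limited). The gripper opens to 85 mm and grips with 20 to 120 N. Pads are 22 mm wide; open, the fingers measure 114 mm over their backs; the gripper's body (76 mm by 85 mm) begins 54 mm behind the grasp point. The pads swing forward as they close: fully open they stand 13 mm farther back than shut.
Start: joints at [1.112, 0.521, -0.036, 1.599, 0.021, 1.021, -0.113], TCP at [0.237, -0.578, 0.231] pointing down, gripper open.
Joint ranges: [-2.91, 2.91], [-0.3, 2.13], [-1.5, 1.42], [0.17, 2.43], [-1.26, 4.41], [0.16, 1.93], [-2.52, 2.52]. Speed limits (rad/s): [1.89, 1.89, 2.39, 2.39, 3.01, 3.01, 3.01].

## Interface

Orientations are given as [roll, pitch, yaw] about the fixed x, y, z axes, in that order (R = Rz(yaw) Ry(pitch) Rx(roll)).
In Python, from workcell import telemetry, grab_frame, calibration, bot, outline_of, landmark_of gives the robot as it stands. The module is installed in compiled form; this text tells all that it offers.
- The arm moves only by the shell command python3 -m inch 'ROWS' [FORCE]. ROWS is JSON, a list of rows, each a list of 7 numbers: the shift along the tool's x, y, z in m, then the turn, a rotation vector about the tool's x, y, z in rad, then the closure, from 0 (fully open) to 1 (shut). A call has 1 to 5 rows; each row shifts and turns the commanded pose from where the row before left it, along the tool's axes as they then stand; what a row does not reach is not made up. A row lasts 1/10 s, in which the tool goes at most 50 mm and 8.59 degrees, less where a joint would pass 70% of its speed; a pose out of reach is approached as far as the arm can. A call is refused whole if a number of a shift passes 0.05 or a number of a turn 0.15, either way. A call with a gripper value outside its range is refused whole. The fingers move at their own pace and stop on an object; FORCE is the grip in N (left out, the last holds). Time passes only in rows, so rows that do not move let the fingers close. It gives the time, the measured TCP pose, the force, the opening and the grip force at its end, in the units of the state.
- telemetry.observe(): the state, without advancing time (a new reading comes with each control period).
- grab_frame(name): name is "side" or "top"; returns the picture (420x560x3 uint8, red, green, blue); there is no depth.
- calibration(name): a dict with "fovy" (degrees; the focal length in pixels is half the picture's height over the tangent of half this angle, whatever the lens; pixels are square), "cx", "cy" (the principal point, pixels), "pose" (4x4, takes a point from camera to world coordinates). Camera axes: x right, y down, z forward; pixel columns grow to the right and rows downward; lengths in m; the calibration is good to about 2 mm. A picture is of the moment at which its call begins. calibration takes no time and is no camera call.
- bot.job_done(): hands the job in; it is judged then, once.
Trained networks look in the newest picture that a camera, given by its name, has taken for a name from the list of things; names that differ only in an ending like _2 or _b are one class to them, and where a whole thing is asked for, a point or a joint stands for the part that bears it (a point fixed in the world has none). Each returns a list of dicts, best first, with "score" (0 to 1); they miss things now and then, are a little off and sometimes report something else, mostly with a low value. They report only what shows in the picture. A call takes as long as a camera call.
- outline_of(label, camera): "region" (420x560 bool, what is visible of it) and "rect" ([left, top, right, bottom] in pixels, round what is visible of it).
- landmark_of(label, camera): "xy" ([column, row] in pixels: a listed point, or the origin of a listed thing).
The state is a dict: "clock": time; "qpos": joint angles; "qd": joint speeds; "joint_efforts": joint torques, N m; "position": TCP position; "tool_rot": TCP orientation; "force": force on the tool from outside, world axes, zero at the start; "moment": the same for the moment, N m; "grip_width": finger opening in m; "finger_force": force on a finger pad.
Only numpy, scipy, OpenCV 4.12 (cv2) and the standard library are available. Lean on these libraries where they do the work, as an engineer would, in place of code of your own. Each camera call takes 0.05 s, during which the arm holds its last target. There are 200 camera calls.

## Task

Turn the big dial on the heat-mat controller up by exactly four clicks from where it stands: push the dial's ledge round clockwise (seen from above) with a fingertip, never going past the fourth click. Then press the round button beside it right down to store the setting, leaving the dial at that stop and not pressing the button any earlier. Take hold of nothing, and leave the other things round the controller where they are.

Things in the scene. Friction and masses are not known exactly. Their poses are not given: they have to be found in the camera images.
- controller: Heat-mat controller, grey box 130 x 220 mm (x, y), 45 mm high, screwed to the bench. Origin: centre of its underside, on the bench. Its x points away from the robot, y to the left (turned up to 0.4 rad). Large dial in the left half, one round push button in the right half, with a small dark display beyond it. One tick mark on the box for each of the dial's 11 stops.
- dial_axis (a point): Centre of the dial, on the upper face of its disc, 54 mm above the bench. The dial is a flat bare-metal disc 104 mm across, 9 mm thick, turning about the vertical through this point. On it stands one black radial finger ledge, 18 to 52 mm from the axis, its top 18 mm above the disc; the rest of the disc is flat and free.
- ledge_tip (a point): Outer end of the top edge of the ledge's upright push face, 50 mm from the dial's axis, 72 mm above the bench; turns with the dial. The push face runs in from here along the radius and looks counterclockwise seen from above, with free disc before it; the ledge's other side is a ramp down to the disc.
- dial (a joint): Dial angle, rad, growing clockwise from above. Click stops every 0.419 rad (24 deg) from 0 to 4.19, end stops just beyond; starts in one of the first four. At 0 the ledge points 150 deg counterclockwise from the controller's x. A spring pawl holds it in a stop: leaving takes 8 to 12 N on the ledge 36 mm from the axis; half way to the next it jumps ahead by itself and rests there.
- button_top (a point): Centre of the top of the round black push button, 26 mm across, standing 10 mm proud of the box, 55 mm above the bench; 115 mm to the right of the dial's axis along the controller's y. Moves with the button.
- button (a joint): How far the button is pressed, m: 0 released, 0.005 fully down; it takes about 1 N to start and 4.6 N to reach the bottom, and springs back.
- calcium_jar: Bystander, loose: small clear jar with a green label and black cap, 40 x 40 x 105 mm, standing behind the controller. Origin: centre of its underside.
- tape_measure: Bystander, loose: yellow and black pocket tape measure, 67 x 79 x 33 mm, left of the controller. Origin: centre of its underside.
- glass_lock: Bystander, loose: black sliding glass-door lock with a steel strip, 28 x 127 x 22 mm, in front of the controller. Origin: centre of its underside.
- side_pliers: Bystander, loose: side-cutting pliers with orange handles, 169 x 61 x 13 mm, right of the controller. Origin: centre of its underside.
- deli_cup_c: Bystander, loose: clear empty plastic cup, 78 mm wide, 68 mm high, behind the controller. Origin: centre of its underside.
- hygrometer: Bystander, loose: round flat black hygrometer, 60 mm wide, 16 mm high, in front of the controller. Origin: centre of its underside.

How it is judged:
On the way, in this order (a step that is already met when the one before it is completed fails the run):
1. the dial rests four clicks up from its start (distance of ledge_tip from where it was at the start of the episode between 0.0686 and 0.0798 m and velocity of joint dial between -0.1 and 0.1 rad/s), for 0.2 s.
2. the button is pressed right down (distance of ledge_tip from where it was at the start of the episode between 0.0686 and 0.0798 m and value of joint button above 0.0038 m), for 0.05 s.
At the end, for the whole second after the job is handed in: The dial rests four clicks (within 0.4 click) clockwise of where it started and the button, having been pressed at least 3.8 mm after that, is up again (distance of ledge_tip from where it was at the start of the episode between 0.0686 and 0.0798 m and value of joint button below 0.001 m and velocity of joint dial between -0.05 and 0.05 rad/s); the robot touches nothing.
It fails at once if the dial is turned past the fourth click (more than 4.6 clicks) (distance of ledge_tip from where it was at the start of the episode above 0.0823 m).
It fails at once if the button is pressed (over 2.5 mm) while the dial is not four clicks up (value of joint button above 0.0025 m and not (distance of ledge_tip from where it was at the start of the episode between 0.0686 and 0.0798 m)).
It fails at once if one of the loose bystanders is moved more than 20 mm or lifted (distance of any of calcium_jar, tape_measure, glass_lock, side_pliers, deli_cup_c, hygrometer from where it was at the start of the episode above 0.02 m).
It also fails if it takes over 64 s, if anything falls off the work surface, if the arm or the gripper's body presses on something with over 40 N, if the wrist force passes 120 N, or if a joint passes its speed limit or range.

## Working session

There is one attempt and no reset: what is moved stays moved. The work goes in short steps, Python scripts to look and compute and a shell command to move; the robot and the scene stay as the last step left them, time stands still between calls to the robot, and variables do not carry over. Pictures are saved under pics/ and viewed, at most 10 in all, crops included, and the job is handed in when it is done.

```bash
mkdir -p pics
cat > h.py <<'E'
import numpy as np, cv2
from workcell import telemetry, grab_frame, calibration, bot, outline_of, landmark_of
def ray(cam,uv):
    c=calibration(cam); P=np.array(c["pose"]); f=210/np.tan(np.radians(c["fovy"])/2)
    d=P[:3,:3]@np.array([(uv[0]-c["cx"])/f,(uv[1]-c["cy"])/f,1]); return P[:3,3],d
def at(cam,uv,z):
    o,d=ray(cam,uv); return o+d*(z-o[2])/d[2]
def proj(cam,p):
    c=calibration(cam); P=np.array(c["pose"]); f=210/np.tan(np.radians(c["fovy"])/2)
    q=P[:3,:3].T@(np.array(p)-P[:3,3]); return np.array([c["cx"]+f*q[0]/q[2],c["cy"]+f*q[1]/q[2]])
def snap(cam,fn):
    im=grab_frame(cam); cv2.imwrite("pics/"+fn,im[:,:,::-1]); return im
E
python3 - <<'E'
from h import *
np.set_printoptions(precision=4,suppress=True)
s=telemetry.observe();print(s["clock"],s["position"],s["tool_rot"],s["force"])
Z=dict(dial_axis=.054,ledge_tip=.072,button_top=.055,controller=0)
for c in("top","side"):
    snap(c,c+"0.png"); print(c,np.array(calibration(c)["pose"])[:3,3])
    for n in Z:
        for r in landmark_of(n,c)[:2]: print(n,np.array(r["xy"]),round(r["score"],2),at(c,r["xy"],Z[n]))
E
```

```text
0.0 [ 0.2368 -0.5781  0.2307] [-3.1404  0.0001  0.3888] [-0.8309  0.3669 -0.4147]
top [ 0.3993 -0.0149  0.9074]
dial_axis [264.9 232.8] 0.73 [ 0.5312 -0.0047  0.054 ]
ledge_tip [251. 248.] 0.76 [0.4964 0.0255 0.072 ]
button_top [318.4 235.9] 0.61 [ 0.5211 -0.1219  0.055 ]
controller [284.3 233.9] 0.58 [ 0.5358 -0.0494  0.    ]
side [0.5667 0.716  0.5539]
dial_axis [275.5 220.1] 0.63 [ 0.5354 -0.0041  0.054 ]
ledge_tip [293.5 219.3] 0.76 [0.5    0.0227 0.072 ]
button_top [277.  190.6] 0.5 [ 0.5245 -0.1233  0.055 ]
button_top [277.7 233. ] 0.2 [0.5339 0.0431 0.055 ]
controller [279.6 228.7] 0.89 [ 0.5249 -0.0469  0.    ]
```

View pics/top0.png

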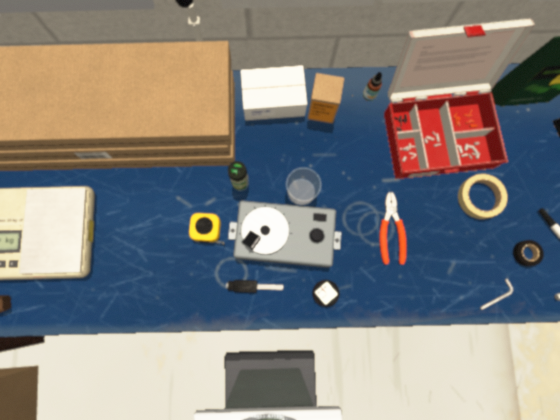

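View pics/side0.png

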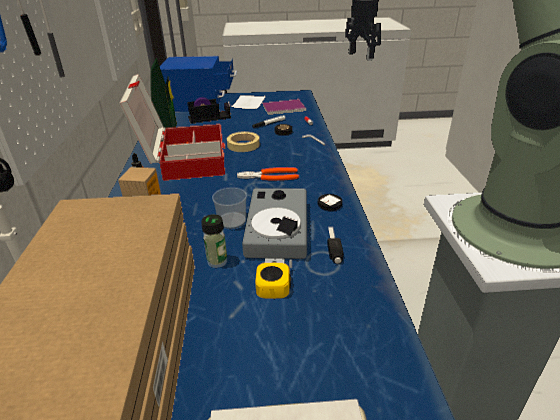

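Top view: dial centre (265,232), ledge toward lower-left (251,241), button (317,236), box turned about -5°. Ledge angle relative to the box ≈146°, so the dial stands at stop 0. The side view agrees. Moving above the near side of the dial with the gripper shut.

```bash
R='[0.030,-0.0284,0,0,0,0,1]'; python3 -m inch '[[0.030,-0.0284,0,0,0,0,1],[0.030,-0.0284,0,0,0,0,1],[0.030,-0.0284,0,0,0,0,1],[0.030,-0.0284,0,0,0,0,1],[0.030,-0.0284,0,0,0,0,1]]'
python3 -m inch '[[0.030,-0.0284,0,0,0,0,1],[0.030,-0.0284,0,0,0,0,1],[0.030,-0.0284,0,0,0,0,1],[0.030,-0.0284,0,0,0,0,1],[0.030,-0.0284,0,0,0,0,1]]'
python3 -c "
from h import *
print(telemetry.observe()['qpos'])"
```

```text
clock: 1.0
position: [0.3223, -0.3886, 0.2314]
tool_rot: [3.141, -0.0, 0.389]
force: [0.3, 0.3, 0.4]
grip_width: 0.0124
finger_force: 0.0
clock: 1.5
position: [0.4074, -0.2003, 0.2315]
tool_rot: [3.141, -0.0, 0.389]
force: [0.8, 0.2, 0.9]
grip_width: 0.0
finger_force: 0.0
[ 0.49110882  0.25504397 -0.19663567  2.02334689  0.06477742  0.86836275
 -0.92330469]
```

```bash
python3 -m inch '[[0.030,-0.0284,0,0,0,0,1],[0.030,-0.0284,0,0,0,0,1],[0.030,-0.0284,0,0,0,0,1],[0.030,-0.0284,0,0,0,0,1],[0.030,-0.0284,0,0,0,0,1]]' >/dev/null
python3 -m inch '[[0,0,0.014,0,0,-0.149,1],[0,0,0.014,0,0,-0.149,1],[0,0,0.014,0,0,-0.149,1],[0,0,0.014,0,0,-0.149,1],[0,0,0.014,0,0,-0.149,1]]' >/dev/null
python3 -m inch '[[0,0,0,0,0,-0.149,1],[0,0,0,0,0,-0.149,1],[0,0,0,0,0,-0.149,1],[0,0,0,0,0,-0.149,1],[0,0,0,0,0,-0.149,1]]' >/dev/null
python3 -m inch '[[0,0,0,0,0,-0.149,1],[0,0,0,0,0,-0.149,1],[0,0,0,0,0,-0.149,1],[0,0,0,0,0,-0.149,1],[0,0,0,0,0,-0.149,1]]' >/dev/null
python3 -m inch '[[0,0,0,0,0,-0.149,1],[0,0,0,0,0,-0.149,1],[0,0,0,0,0,0,1]]'
cat >> h.py <<'E'
AX=np.array([.533,-.004])
def rel():
    s=telemetry.observe(); y=s["tool_rot"][2]; p=np.array(s["position"]); d=AX-p[:2]
    X=np.array([np.cos(y),np.sin(y)]);Y=np.array([np.sin(y),-np.cos(y)])
    return "clock %.2f yaw %.1f axis in tool x %.4f y %.4f z %.4f"%(s["clock"],np.degrees(y),d@X,d@Y,p[2]), np.round(s["force"],1), np.round(s["qpos"],2)
def look(tag):
    for c in("top","side"):
        snap(c,"%s_%s.png"%(c,tag))
        for n,z in dict(dial_axis=.054,ledge_tip=.072,button_top=.055).items():
            for r in landmark_of(n,c)[:1]: print(c,n,np.round(r["xy"],1),round(r["score"],2),np.round(at(c,r["xy"],z),4))
E
python3 - <<'E'
from h import *
print(*rel()); look("1")
im=cv2.imread("pics/side_1.png")[130:290,180:390]; cv2.imwrite("pics/c1.png",cv2.resize(im,None,fx=3.7,fy=3.7,interpolation=cv2.INTER_CUBIC))
E
```

```text
clock: 3.8
position: [0.4918, -0.0138, 0.1612]
tool_rot: [3.141, -0.0, 2.924]
force: [0.0, 0.1, -0.2]
grip_width: 0.0002
finger_force: 0.0
clock 3.80 yaw 167.5 axis in tool x -0.0381 y 0.0184 z 0.1612 [ 0.   0.1 -0.2] [ 0.56  0.54 -0.87  1.98  0.54  0.87  0.75]
side dial_axis [273.2 219. ] 0.74 [ 0.54   -0.0087  0.054 ]
side ledge_tip [295.2 220.7] 0.88 [0.497 0.028 0.072]
side button_top [276.2 190. ] 0.39 [ 0.5262 -0.1262  0.055 ]
```

View pics/c1.png

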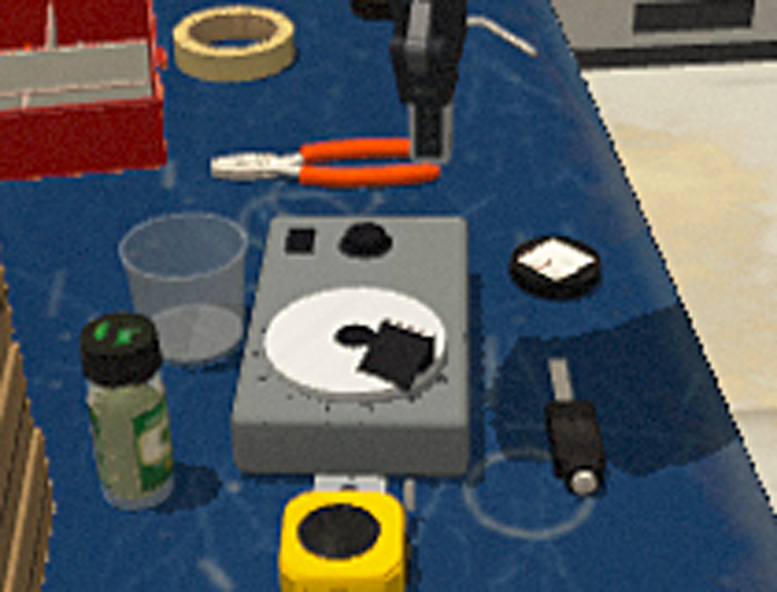

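The crop shows the push face pointing toward the robot (hub at full-image (275,220), outer tip (297,220)), with free disc before it. I'll refine the axis from the white disc outline in both pictures.

Run:
```python
from h import *
for c,(r0,r1,c0,c1) in dict(top=(195,270,232,300),side=(190,250,240,310)).items():
    im=cv2.imread("pics/%s0.png"%c)[r0:r1,c0:c1]
    m=(im.min(2)>185).astype(np.uint8)
    k,l,st,_=cv2.connectedComponentsWithStats(m); i=1+st[1:,4].argmax()
    h=cv2.convexHull(np.argwhere(l==i)[:,::-1].astype(np.float32))
    h2=(h[:,0]+[c0,r0])
    W=np.array([at(c,p,.054)[:2] for p in h2])
    # circle fit fixed radius .052
    from scipy.optimize import least_squares
    f=least_squares(lambda q:np.linalg.norm(W-q[:2],axis=1)-q[2],[.533,-.004,.052],loss="soft_l1",f_scale=.001)
    print(c,st[i],f.x,f.cost)
    print(at(c,(297.6,220.5),.072) if c=="side" else '')
for t in [141,145,149,125]:
    a=np.radians(t); p=[.533+.05*np.cos(a),-.004+.05*np.sin(a),.072]; print(t,proj("side",p),proj("top",p))
```

```text
top [   9   11   49   48 1535] [ 0.53871004 -0.0043107   0.05326527] 1.3626647430148498e-06

side [ 12  18  48  28 743] [ 0.53594506 -0.00172483  0.0506988 ] 1.7208374482287736e-06
[0.49213596 0.02775121 0.072     ]
141 [296.59727047 220.47701046] [250.11335025 249.06177416]
145 [297.48467352 219.63545251] [251.43412464 250.0071939 ]
149 [298.2619104  218.76555039] [252.81988774 250.85855549]
125 [292.03093734 223.46761886] [245.60449937 244.44313653]
```

Axis ≈ (0.537, -0.003); tip at radius 50 mm and 145.5°, consistent with stop 0. Going down before the push face.

```bash
sed -i 's/^AX=.*/AX=np.array([.537,-.003])/' h.py
python3 -m inch '[[-0.004,0.005,0.02,0,0,0,1],[0,0,0.03,0,0,0,1],[0,0,0.03,0,0,0,1],[0,0,0.02,0,0,0,1],[0,0,0,0,0,0,1]]'
python3 - <<'E'
from h import *
print(*rel()); look("2")
im=cv2.imread("pics/side_2.png")[150:270,210:360]; cv2.imwrite("pics/c2.png",cv2.resize(im,None,fx=4.5,fy=4.5,interpolation=cv2.INTER_CUBIC))
a=np.array([-.038,.0155])
for d in(.07,.08,.1): print(d,a-np.array([[np.cos(d),-np.sin(d)],[np.sin(d),np.cos(d)]])@a)
E
```

```text
clock: 4.7
position: [0.4956, -0.0094, 0.0594]
tool_rot: [-3.141, -0.003, 2.922]
force: [0.1, 0.3, 0.8]
grip_width: -0.0
finger_force: 0.0
clock 4.70 yaw 167.4 axis in tool x -0.0390 y 0.0152 z 0.0594 [0.1 0.3 0.8] [ 0.44  0.69 -0.73  2.03  0.73  0.69  0.58]
top button_top [301.2 191.6] 0.31 [ 0.6223 -0.0883  0.055 ]
side dial_axis [275.7 218.3] 0.78 [ 0.5346 -0.0107  0.054 ]
side ledge_tip [297.8 221.3] 0.56 [0.492  0.0306 0.072 ]
side button_top [276.1 219.8] 0.74 [ 0.5342 -0.0036  0.055 ]
0.07 [0.00099105 0.00269579]
0.08 [0.00111714 0.00308633]
0.1 [0.00135758 0.00387111]
```

View pics/c2.png

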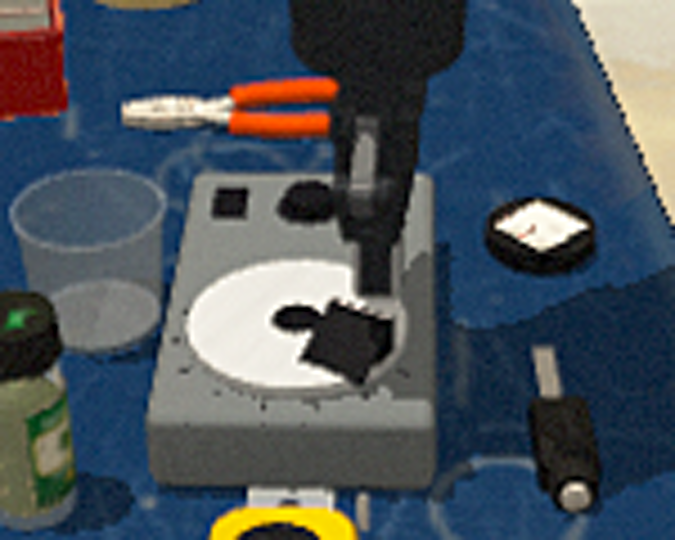

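The shut fingertips stand on the disc's near side just behind the push face (crop (375,290)), ready to sweep round the axis.

```bash
python3 -m inch '[[0.0011,0.0031,0,0,0,0.08,1],[0.0011,0.0031,0,0,0,0.08,1],[0.0011,0.0031,0,0,0,0.08,1],[0.0011,0.0031,0,0,0,0.08,1],[0,0,0,0,0,0,1]]'; python3 -c "
from h import *
print(*rel())"
python3 -m inch '[[0.0011,0.0031,0,0,0,0.08,1],[0,0,0,0,0,0,1]]'; python3 -c "
from h import *
print(*rel())"
```

```text
clock: 5.6
position: [0.4971, 0.0039, 0.0618]
tool_rot: [3.141, 0.001, 2.601]
force: [-0.2, -0.7, 0.7]
grip_width: -0.0001
finger_force: 0.0
clock 5.60 yaw 149.0 axis in tool x -0.0377 y 0.0146 z 0.0618 [-0.2 -0.7  0.7] [ 0.36  0.67 -0.66  2.03  0.66  0.66  0.29]
clock: 5.8
position: [0.4972, 0.0059, 0.0614]
tool_rot: [-3.14, 0.0, 2.521]
force: [-0.9, -3.9, 0.9]
grip_width: -0.0002
finger_force: 2.1
clock 5.80 yaw 144.4 axis in tool x -0.0376 y 0.0159 z 0.0614 [-0.9 -3.9  0.9] [ 0.34  0.66 -0.64  2.03  0.65  0.65  0.22]
```

Contact, just where expected. Pushing to the first jump.

```bash
python3 -m inch '[[0.0011,0.0031,0,0,0,0.08,1],[0,0,0,0,0,0,1]]'; python3 -m inch '[[0.0011,0.0031,0,0,0,0.08,1],[0,0,0,0,0,0,1]]';python3 -m inch '[[0.0011,0.0031,0,0,0,0.08,1],[0,0,0,0,0,0,1],[0,0,0,0,0,0,1]]'
python3 - <<'E'
from h import *
print(*rel()); look("3")
E
```

```text
clock: 6.0
position: [0.4981, 0.0091, 0.0614]
tool_rot: [-3.14, 0.0, 2.441]
force: [-1.0, -4.9, 1.0]
grip_width: -0.0002
finger_force: 2.1
clock: 6.2
position: [0.4996, 0.0127, 0.0615]
tool_rot: [-3.141, 0.0, 2.362]
force: [-0.5, -2.5, -0.2]
grip_width: 0.0005
finger_force: 0.7
clock: 6.5
position: [0.501, 0.016, 0.0614]
tool_rot: [3.141, 0.0, 2.286]
force: [-0.0, 0.1, 0.0]
grip_width: 0.0
finger_force: 0.0
clock 6.50 yaw 131.0 axis in tool x -0.0379 y 0.0147 z 0.0614 [-0.   0.1  0. ] [ 0.28  0.65 -0.58  2.03  0.6   0.63  0.02]
top ledge_tip [210.7 231.8] 0.5 [0.5337 0.1118 0.072 ]
top button_top [208.4 228.2] 0.68 [0.5446 0.1194 0.055 ]
side dial_axis [277.6 219.9] 0.6 [ 0.531  -0.0044  0.054 ]
side ledge_tip [290.8 226.3] 0.67 [0.5077 0.0464 0.072 ]
```

First click confirmed (ledge at ≈121°, force gone). Second click, same increment of 24°.

```bash
python3 -m inch '[[0.0012,0.0032,0,0,0,0.084,1],[0.0012,0.0032,0,0,0,0.084,1],[0.0012,0.0032,0,0,0,0.084,1]]';python3 -m inch '[[0.0012,0.0032,0,0,0,0.084,1],[0,0,0,0,0,0,1]]'; python3 -m inch '[[0.0012,0.0032,0,0,0,0.084,1],[0,0,0,0,0,0,1],[0,0,0,0,0,0,1]]'
python3 - <<'E'
from h import *
print(*rel()); look("4")
E
```

```text
clock: 7.2
position: [0.5056, 0.0236, 0.061]
tool_rot: [-3.139, 0.0, 2.026]
force: [-4.5, -4.1, 2.1]
grip_width: -0.0002
finger_force: 3.4
clock: 7.4
position: [0.5088, 0.0271, 0.0613]
tool_rot: [-3.141, 0.0, 1.945]
force: [-1.4, -2.3, 0.3]
grip_width: 0.0002
finger_force: 0.8
clock: 7.7
position: [0.5115, 0.0293, 0.0613]
tool_rot: [3.141, 0.0, 1.866]
force: [-0.0, 0.2, 0.4]
grip_width: 0.0
finger_force: 0.0
clock 7.70 yaw 106.9 axis in tool x -0.0383 y 0.0150 z 0.0613 [-0.   0.2  0.4] [ 0.18  0.64 -0.47  2.    0.5   0.61 -0.33]
side dial_axis [276.7 219. ] 0.61 [ 0.5326 -0.0079  0.054 ]
side ledge_tip [217.8 261.7] 0.69 [0.6466 0.1407 0.072 ]
```

```bash
python3 -m inch '[[0.0012,0.0032,0,0,0,0.084,1],[0.0012,0.0032,0,0,0,0.084,1],[0.0012,0.0032,0,0,0,0.084,1]]';python3 -m inch '[[0.0012,0.0032,0,0,0,0.084,1],[0,0,0,0,0,0,1]]'; python3 -m inch '[[0.0012,0.0032,0,0,0,0.084,1],[0,0,0,0,0,0,1],[0,0,0,0,0,0,1]]'
python3 - <<'E'
from h import *
print(*rel()); look("5")
im=cv2.imread("pics/side_5.png")[150:270,210:360]; cv2.imwrite("pics/c5.png",cv2.resize(im,None,fx=4.5,fy=4.5,interpolation=cv2.INTER_CUBIC))
for k in range(5):
    a=np.radians(145.3-24*k); print(k,(proj("side",[.537+.05*np.cos(a),-.003+.05*np.sin(a),.072])-[210,150])*4.5)
E
```

```text
clock: 8.4
position: [0.519, 0.0344, 0.061]
tool_rot: [-3.139, 0.001, 1.606]
force: [-6.7, -1.2, 2.8]
grip_width: -0.0001
finger_force: 3.6
clock: 8.6
position: [0.5231, 0.0361, 0.0612]
tool_rot: [-3.141, 0.001, 1.525]
force: [-2.9, -0.4, -0.1]
grip_width: -0.0001
finger_force: 0.9
clock: 8.9
position: [0.5265, 0.0372, 0.0613]
tool_rot: [3.141, -0.0, 1.446]
force: [-0.3, -1.3, 0.3]
grip_width: 0.0002
finger_force: 0.0
clock 8.90 yaw 82.8 axis in tool x -0.0386 y 0.0154 z 0.0613 [-0.3 -1.3  0.3] [ 0.09  0.64 -0.36  1.97  0.39  0.6  -0.66]
side dial_axis [266.7 175.3] 0.67 [ 0.5452 -0.2025  0.054 ]
side ledge_tip [268.5 227.1] 0.77 [0.5519 0.0447 0.072 ]
side button_top [229.9 222.9] 0.71 [ 0.6309 -0.0021  0.055 ]
0 [385.35396859 314.84111234]
1 [354.67771967 335.06689926]
2 [311.6113754 346.6751967]
3 [264.36958338 347.17504341]
4 [222.26227901 336.48284172]
```

View pics/c5.png

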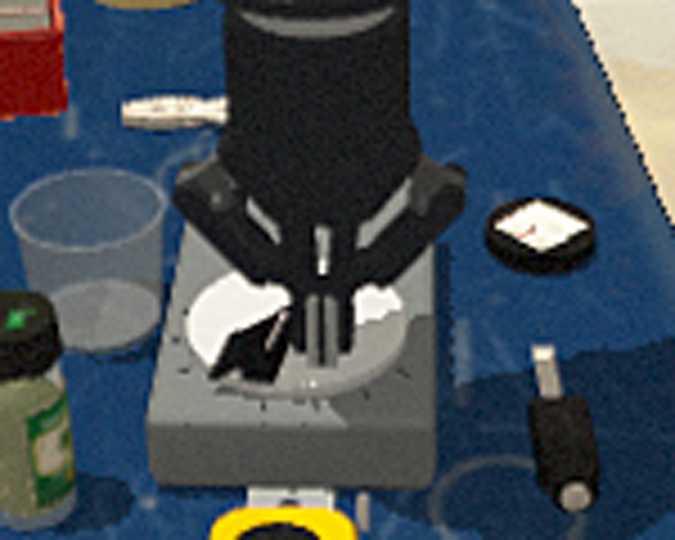

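Ledge tip at crop (263,347) — exactly the predicted stop 3. Now the fourth click, in small end steps.

```bash
python3 -m inch '[[0.0012,0.0032,0,0,0,0.084,1],[0.0012,0.0032,0,0,0,0.084,1],[0.0012,0.0032,0,0,0,0.084,1]]';python3 -m inch '[[0.0012,0.0032,0,0,0,0.084,1],[0,0,0,0,0,0,1]]'; python3 -m inch '[[0.0006,0.0016,0,0,0,0.042,1],[0,0,0,0,0,0,1],[0,0,0,0,0,0,1]]'
python3 - <<'E'
from h import *
print(*rel()); look("6")
im=cv2.imread("pics/side_6.png")[150:270,210:360]; cv2.imwrite("pics/c6.png",cv2.resize(im,None,fx=4.5,fy=4.5,interpolation=cv2.INTER_CUBIC))
E
```

```text
clock: 9.6
position: [0.5358, 0.0388, 0.0611]
tool_rot: [-3.14, 0.001, 1.187]
force: [-6.8, 2.5, 3.0]
grip_width: -0.0002
finger_force: 3.6
clock: 9.8
position: [0.5397, 0.0387, 0.0612]
tool_rot: [-3.141, 0.001, 1.105]
force: [-2.4, -0.5, 0.3]
grip_width: 0.0003
finger_force: 1.2
clock: 10.1
position: [0.5416, 0.0384, 0.0613]
tool_rot: [-3.141, 0.0, 1.066]
force: [-1.2, 0.8, -0.3]
grip_width: 0.0004
finger_force: 0.8
clock 10.10 yaw 61.1 axis in tool x -0.0384 y 0.0160 z 0.0613 [-1.2  0.8 -0.3] [ 0.01  0.65 -0.27  1.93  0.29  0.6  -0.94]
top ledge_tip [302.5 191.5] 0.37 [ 0.618  -0.0897  0.072 ]
side dial_axis [278.5 219.9] 0.83 [ 0.5291 -0.0042  0.054 ]
side button_top [275.  285.1] 0.54 [0.5484 0.1914 0.055 ]
```

View pics/c6.png

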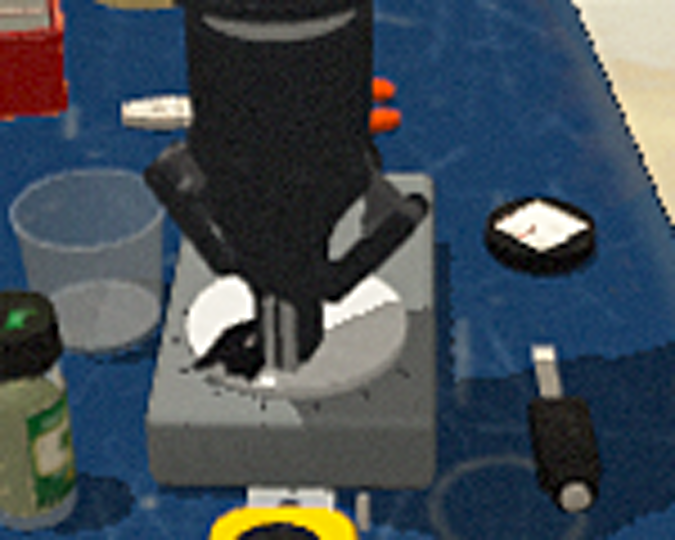

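The ledge is just touching still, about half way. A small step further.

```bash
python3 -m inch '[[0.0006,0.0016,0,0,0,0.042,1],[0,0,0,0,0,0,1],[0,0,0,0,0,0,1]]'
python3 - <<'E'
from h import *
print(*rel()); look("7")
im=cv2.imread("pics/side_7.png")[150:270,210:360]; cv2.imwrite("pics/c7.png",cv2.resize(im,None,fx=4.5,fy=4.5,interpolation=cv2.INTER_CUBIC))
E
```

```text
clock: 10.8
position: [0.5436, 0.0381, 0.0614]
tool_rot: [3.141, -0.0, 1.023]
force: [-0.0, 0.3, 0.4]
grip_width: -0.0
finger_force: 0.0
clock 10.80 yaw 58.6 axis in tool x -0.0385 y 0.0158 z 0.0614 [-0.   0.3  0.4] [ 0.01  0.65 -0.26  1.93  0.27  0.6  -0.97]
top button_top [301.4 190.8] 0.4 [ 0.6241 -0.0888  0.055 ]
side dial_axis [276.7 218.4] 0.68 [ 0.5325 -0.0101  0.054 ]
side ledge_tip [267.2 226.8] 0.55 [0.5544 0.0434 0.072 ]
```

View pics/c7.png

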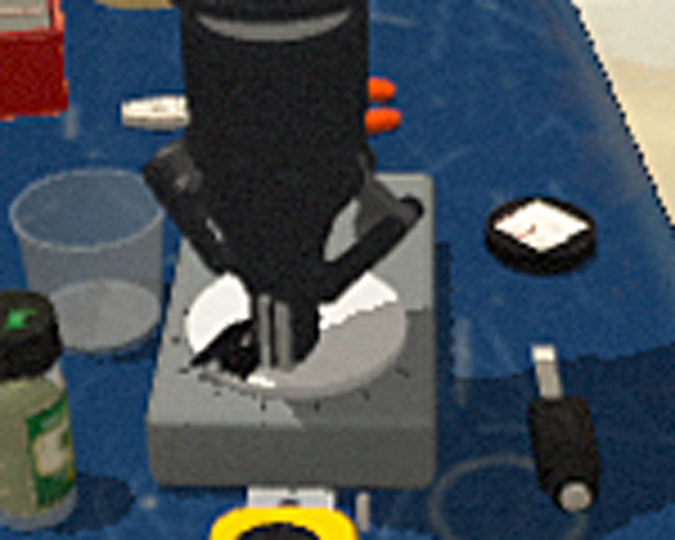

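Force is gone. Backing off, lifting, and moving over the button to check the dial unobstructed.

```bash
python3 -m inch '[[0,-0.003,0,0,0,0,1],[0,0,-0.02,0,0,0,1],[0,0,-0.03,0,0,0,1],[0,0,-0.03,0,0,0,1]]'
python3 -m inch '[[-0.036,0.0175,0,0,0,0,1],[-0.036,0.0175,0,0,0,0,1],[-0.036,0.0175,0,0,0,0,1],[-0.036,0.0175,0,0,0,0,1],[0,0,0,0,0,0,1]]'
python3 - <<'E'
from h import *
print(*rel()); look("8")
im=cv2.imread("pics/side_8.png")[150:270,210:360]; a=cv2.resize(im,None,fx=2.6,fy=2.6,interpolation=cv2.INTER_CUBIC)
im=cv2.imread("pics/top_8.png")[180:300,220:370]; b=cv2.resize(im,None,fx=2.6,fy=2.6,interpolation=cv2.INTER_CUBIC)
cv2.imwrite("pics/c8.png",np.hstack([a,b]))
E
```

```text
clock: 11.6
position: [0.5403, 0.0399, 0.142]
tool_rot: [-3.141, 0.001, 1.022]
force: [-0.4, -0.7, -0.1]
grip_width: 0.0003
finger_force: 0.0
clock: 12.1
position: [0.5242, -0.1253, 0.1412]
tool_rot: [3.141, 0.002, 1.015]
force: [0.0, 0.9, 0.2]
grip_width: 0.0001
finger_force: 0.0
clock 12.10 yaw 58.2 axis in tool x 0.1106 y -0.0536 z 0.1412 [0.  0.9 0.2] [ 0.34  0.52 -0.29  1.9   0.21  0.76 -0.62]
top ledge_tip [246.9 216.4] 0.55 [0.5655 0.0333 0.072 ]
top button_top [315.5 239.5] 0.5 [ 0.5133 -0.1152  0.055 ]
side dial_axis [273.6 222. ] 0.67 [0.5398 0.0024 0.054 ]
side ledge_tip [263.6 224.7] 0.77 [0.5612 0.0355 0.072 ]
side button_top [275.3 191.1] 0.58 [ 0.5286 -0.1214  0.055 ]
```

View pics/c8.png

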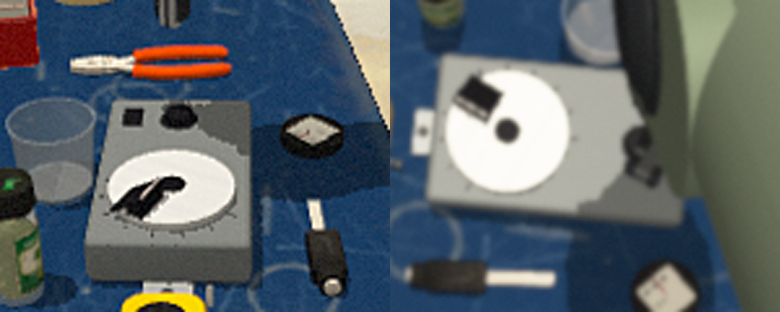

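The dial is unobstructed now; ledge pointing forward-left (right crop ≈(478,98), hub (507,130)). To be certain of stop 4 rather than in between, I compare the dark ledge blob's angle with the start picture.

Run:
```python
from h import *
A=np.array([.537,-.003])
def warp(cam,fn,z,ang):
    # rectified 100x100mm patch at height z about axis rotated by ang; 3 px/mm
    q=np.float32([[-.06,-.06],[.06,-.06],[.06,.06],[-.06,.06]])
    c,s=np.cos(ang),np.sin(ang)
    w=np.array([[A[0]+c*u-s*v,A[1]+s*u+c*v] for u,v in q])
    src=np.float32([proj(cam,[*p,z]) for p in w]); dst=np.float32([[0,359],[359,359],[359,0],[0,0]])
    return cv2.warpPerspective(cv2.imread("pics/"+fn),cv2.getPerspectiveTransform(src,dst),(360,360),flags=cv2.INTER_CUBIC)
# dark blob mean direction (ring 20..46mm), rectified at z=.063
vv,uu=np.mgrid[359:-1:-1,0:360]; u=(uu-179.5)/3;v=(vv-179.5)/3; r=np.hypot(u,v)
rows=[]
for cam,fns in dict(top=["top0.png","top_8.png"],side=["side0.png","side_1.png","side_3.png","side_8.png"]).items():
    for fn in fns:
        im=warp(cam,fn,.060,0); m=(im.max(2)<90)&(r>20)&(r<46)
        print(cam,fn,m.sum(),"blob angle",round(np.degrees(np.arctan2(v[m].mean(),u[m].mean())),1))
T=[]
for cam,a,b in(("top","top0.png","top_8.png"),("side","side0.png","side_8.png")):
    L=[warp(cam,a,.072,np.radians(145.5)),warp(cam,b,.072,np.radians(49.5))]
    for i in L: cv2.line(i,(180,180),(330,180),(0,0,255),1)
    T.append(np.hstack(L))
cv2.imwrite("pics/c9.png",cv2.resize(np.vstack(T),(600,600)))
```

```text
top top0.png 4155 blob angle 121.1
top top_8.png 4025 blob angle 32.3
side side0.png 9523 blob angle 132.2
side side_1.png 9472 blob angle 132.3
side side_3.png 15899 blob angle 150.1
side side_8.png 5810 blob angle 48.3
```

View pics/c9.png

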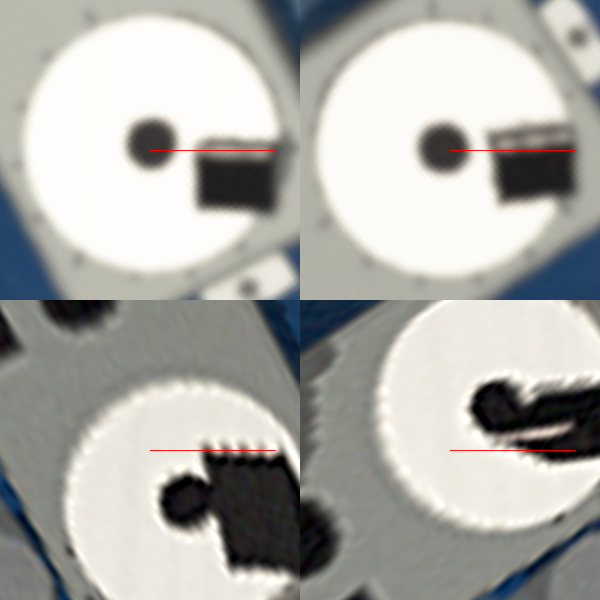

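```bash
cat > fit.py <<'E'
from h import *
from scipy.optimize import differential_evolution
S=8
def hull(cam,ang,A,w):
    a=np.radians(ang); e=np.array([np.cos(a),np.sin(a)]); t=np.array([np.sin(a),-np.cos(a)])
    P=[[*(A+r*e+o*t),z] for r in(.018,.052) for o,z in((0,.054),(0,.072),(.003,.072),(w,.054))]
    return cv2.convexHull(np.float32([proj(cam,p) for p in P]))
def fit(cam,fn,box):
    c0,r0,n=box; g=cv2.imread("pics/"+fn)[r0:r0+n,c0:c0+n]
    g=cv2.resize(g,None,fx=S,fy=S,interpolation=cv2.INTER_CUBIC).min(2).astype(float)
    def cost(q):
        A=q[1:3]; d=np.array([proj(cam,[A[0]+.052*np.cos(t),A[1]+.052*np.sin(t),.054]) for t in np.linspace(0,6.28,40)])
        hub=np.array([proj(cam,[A[0]+.0095*np.cos(t),A[1]+.0095*np.sin(t),.058]) for t in np.linspace(0,6.28,20)])
        T=lambda p:np.int32(np.round((np.asarray(p).reshape(-1,2)-[c0,r0]+.5)*S))
        m=np.full(g.shape,145,np.uint8); cv2.fillPoly(m,[T(d)],235); cv2.fillPoly(m,[T(hub)],40); cv2.fillPoly(m,[T(hull(cam,q[0],A,q[3]))],40)
        m=cv2.GaussianBlur(m,(0,0),5).astype(float)
        reg=np.zeros(g.shape,np.uint8); cv2.fillPoly(reg,[T(d)],1); reg=cv2.dilate(reg,np.ones((25,25)))>0
        return np.abs(m-g)[reg].mean()
    r=differential_evolution(cost,[ANG,(.529,.543),(-.012,.006),(.018,.032)],seed=1,maxiter=25,popsize=8,tol=1e-3,polish=False)
    print(cam,fn,np.round(r.x,4),round(r.fun,1))
ANG=(115,170); fit("top","top0.png",(230,198,70)); fit("side","side0.png",(240,188,70))
ANG=(35,90); fit("top","top_8.png",(230,198,70)); fit("side","side_8.png",(240,188,70))
E
python3 fit.py
```

```text
Traceback (most recent call last):
  File "fit.py", line 21, in <module>
    ANG=(115,170); fit("top","top0.png",(230,198,70)); fit("side","side0.png",(240,188,70))
                   ~~~^^^^^^^^^^^^^^^^^^^^^^^^^^^^^^^
  File "fit.py", line 19, in fit
    r=differential_evolution(cost,[ANG,(.529,.543),(-.012,.006),(.018,.032)],seed=1,maxiter=25,popsize=8,tol=1e-3,polish=False)
  File "fit.py", line 12, in cost
    A=q[1:3]; d=np.array([proj(cam,[A[0]+.052*np.cos(t),A[1]+.052*np.sin(t),.054]) for t in np.linspace(0,6.28,40)])
                          ~~~~^^^^^^^^^^^^^^^^^^^^^^^^^^^^^^^^^^^^^^^^^^^^^^^^^^^^
  File "h.py", line 9, in proj
    c=calibration(cam); P=np.array(c["pose"]); f=210/np.tan(np.radians(c["fovy"])/2)
ValueError: time passes only in moves, steps and waits
```

```bash
sed -i '2a import functools; calibration=functools.cache(calibration)' h.py; timeout 500 python3 fit.py; python3 -c "
from h import *
print(*rel())"
```

```text
top top0.png [ 1.459153e+02  5.376000e-01 -4.300000e-03  2.750000e-02] 17.8
side side0.png [ 1.446872e+02  5.357000e-01 -1.700000e-03  2.720000e-02] 19.7
top top_8.png [ 6.14146e+01  5.38100e-01 -4.30000e-03  2.82000e-02] 14.7
side side_8.png [ 6.223e+01  5.353e-01 -1.700e-03  3.020e-02] 20.5
clock 12.50 yaw 58.6 axis in tool x 0.1047 y -0.0505 z 0.1413 [ 0.3  0.4 -0.4] [ 0.33  0.52 -0.29  1.9   0.21  0.75 -0.63]
```

The fit says the ledge rests near 61–62° (≈3.5 clicks), hung up at mid-way. Checking with a fresh picture whether it is still there.

```bash
python3 -m inch '[[0,0,0,0,0,0,1],[0,0,0,0,0,0,1]]' >/dev/null
python3 - <<'E'
from h import *
look("9")
E
sed -i '/^ANG=(115/d; s/_8.png/_9.png/g' fit.py; timeout 500 python3 fit.py; cat pics/../fit.py | tail -1
```

```text
top dial_axis [261.8 231. ] 0.96 [0.5354 0.002  0.054 ]
top ledge_tip [244.9 217.1] 0.79 [0.564  0.0376 0.072 ]
top button_top [237.4 181.8] 0.69 [0.6489 0.0545 0.055 ]
side dial_axis [276.3 220.1] 0.88 [ 0.5337 -0.0039  0.054 ]
side button_top [277.6 191.1] 0.39 [ 0.5232 -0.1209  0.055 ]
top top_9.png [ 6.12191e+01  5.38100e-01 -4.30000e-03  2.75000e-02] 14.6
side side_9.png [ 6.2254e+01  5.3530e-01 -1.6000e-03  3.0600e-02] 20.4
ANG=(35,90); fit("top","top_9.png",(230,198,70)); fit("side","side_9.png",(240,188,70))
```

Still there. Returning to push it on: a sweep ending before the stop-4 angle (49.5°) is safe either way.

```bash
python3 -m inch '[[0.036,-0.0175,0,0,0,0,1],[0.036,-0.0175,0,0,0,0,1],[0.036,-0.0175,0,0,0,0,1],[0.036,-0.0175,0,0,0,0,1],[0,-0.006,0,0,0,0,1]]' >/dev/null
python3 -m inch '[[0,0,0.03,0,0,0,1],[0,0,0.03,0,0,0,1],[0,0,0.02,0,0,0,1],[0,0,0,0,0,0,1]]'; python3 -m inch '[[0,0.003,0,0,0,0,1],[0,0.003,0,0,0,0,1],[0,0.003,0,0,0,0,1],[0,0,0,0,0,0,1]]'; python3 -c "
from h import *
print(*rel())"
python3 -m inch '[[0.0006,0.0016,0,0,0,0.042,1],[0,0,0,0,0,0,1]]'; python3 -m inch '[[0.0006,0.0016,0,0,0,0.042,1],[0,0,0,0,0,0,1]]'
python3 -c "
from h import *
print(*rel())"
```

```text
clock: 14.0
position: [0.5342, 0.0424, 0.0592]
tool_rot: [-3.139, 0.002, 1.022]
force: [-0.1, -0.1, 0.7]
grip_width: -0.0002
finger_force: 0.0
clock: 14.4
position: [0.5442, 0.0377, 0.0621]
tool_rot: [3.14, -0.001, 1.021]
force: [-0.8, 0.1, -0.2]
grip_width: 0.0003
finger_force: 0.0
clock 14.40 yaw 58.5 axis in tool x -0.0385 y 0.0151 z 0.0621 [-0.8  0.1 -0.2] [ 0.01  0.65 -0.26  1.93  0.28  0.6  -0.98]
clock: 14.6
position: [0.5454, 0.0377, 0.0617]
tool_rot: [3.141, -0.0, 0.979]
force: [-0.3, 0.4, 0.5]
grip_width: -0.0002
finger_force: 0.0
clock: 14.8
position: [0.5469, 0.0374, 0.0615]
tool_rot: [3.141, -0.0, 0.938]
force: [0.1, 0.6, 0.0]
grip_width: 0.0002
finger_force: 0.0
clock 14.80 yaw 53.7 axis in tool x -0.0385 y 0.0159 z 0.0615 [0.1 0.6 0. ] [-0.01  0.65 -0.24  1.92  0.25  0.6  -1.04]
```

```bash
python3 -m inch '[[0.0006,0.0016,0,0,0,0.042,1],[0,0,0,0,0,0,1]]';  python3 -m inch '[[0,-0.003,0,0,0,0,1],[0,-0.003,0,0,0,0,1],[0,0,-0.02,0,0,0,1],[0,0,-0.03,0,0,0,1],[0,0,-0.03,0,0,0,1]]' >/dev/null
python3 -m inch '[[-0.038,0.013,0,0,0,0,1],[-0.038,0.013,0,0,0,0,1],[-0.038,0.013,0,0,0,0,1],[-0.038,0.013,0,0,0,0,1],[0,0,0,0,0,0,1]]'
python3 - <<'E'
from h import *
look("10")
E
sed -i 's/_9.png/_10.png/g' fit.py; timeout 500 python3 fit.py
```

```text
clock: 15.0
position: [0.5486, 0.0369, 0.0614]
tool_rot: [3.141, -0.0, 0.894]
force: [-0.3, 0.0, 0.6]
grip_width: 0.0001
finger_force: 0.0
clock: 16.0
position: [0.4871, -0.1153, 0.1413]
tool_rot: [3.141, 0.002, 0.89]
force: [0.9, 0.8, -0.0]
grip_width: 0.0004
finger_force: 0.0
top dial_axis [264.7 227. ] 0.72 [ 0.5442 -0.0046  0.054 ]
top ledge_tip [247.5 214.8] 0.81 [0.569  0.0319 0.072 ]
side dial_axis [274.  217.3] 0.72 [ 0.5379 -0.0148  0.054 ]
side ledge_tip [261.8 224.6] 0.68 [0.5648 0.0348 0.072 ]
side button_top [276.8 188.1] 0.46 [ 0.5242 -0.1349  0.055 ]
top top_10.png [ 5.08538e+01  5.38100e-01 -4.60000e-03  2.77000e-02] 14.6
side side_10.png [ 5.22937e+01  5.35300e-01 -1.70000e-03  3.11000e-02] 20.8
```

The dial now reads ≈51–52°, a turn of ≈94° (nominal 96°) — stop 4, up from the hung 61.5°. Now the button at ≈(0.525, -0.121).

```bash
python3 -m inch '[[0.0192,0.0333,0,0,0,0,1],[0,0,0.03,0,0,0,1],[0,0,0.03,0,0,0,1],[0,0,0.018,0,0,0,1],[0,0,0,0,0,0,1]]'; python3 -c "
from h import *
print(telemetry.observe()['position'])"; python3 -m inch '[[0,0,0.003,0,0,0,1],[0,0,0.003,0,0,0,1],[0,0,0,0,0,0,1]]';  python3 -m inch '[[0,0,0.003,0,0,0,1],[0,0,0,0,0,0,1]]'; python3 -m inch '[[0,0,0.002,0,0,0,1],[0,0,0,0,0,0,1]]'
```

```text
clock: 16.9
position: [0.5262, -0.1154, 0.0612]
tool_rot: [-3.138, 0.002, 0.897]
force: [0.4, -1.0, 0.8]
grip_width: -0.0003
finger_force: 0.0
[ 0.52615206 -0.11540447  0.06120204]
clock: 17.2
position: [0.5277, -0.1163, 0.0579]
tool_rot: [3.141, -0.0, 0.896]
force: [-0.1, 0.5, 0.9]
grip_width: 0.0004
finger_force: 0.0
clock: 17.4
position: [0.5276, -0.1164, 0.0545]
tool_rot: [3.141, -0.0, 0.896]
force: [0.9, -0.5, -0.4]
grip_width: -0.0001
finger_force: 0.6
clock: 17.6
position: [0.5275, -0.1164, 0.0523]
tool_rot: [3.141, -0.0, 0.896]
force: [1.1, -1.3, 2.4]
grip_width: -0.0002
finger_force: 1.4
```

Contact with the button; pressing to the bottom (over 4.6 N).

```bash
python3 -m inch '[[0,0,0.002,0,0,0,1],[0,0,0,0,0,0,1]]'; python3 -m inch '[[0,0,0.0015,0,0,0,1],[0,0,0,0,0,0,1]]'; python3 -m inch '[[0,0,0.0015,0,0,0,1],[0,0,0,0,0,0,1],[0,0,0,0,0,0,1]]'
```

```text
clock: 17.8
position: [0.5275, -0.1163, 0.0503]
tool_rot: [3.141, -0.0, 0.896]
force: [0.6, -0.1, 2.9]
grip_width: -0.0003
finger_force: 2.1
clock: 18.0
position: [0.5277, -0.1164, 0.0496]
tool_rot: [3.141, -0.0, 0.896]
force: [-3.5, -0.2, 22.1]
grip_width: -0.0001
finger_force: 11.4
clock: 18.3
position: [0.5278, -0.1164, 0.0491]
tool_rot: [3.14, -0.0, 0.896]
force: [-10.6, 2.0, 45.5]
grip_width: 0.0001
finger_force: 22.3
```

Bottomed (45 N at z ≈ 0.049). Retracting and making a final check.

```bash
python3 -m inch '[[0,0,-0.01,0,0,0,1],[0,0,-0.03,0,0,0,1],[0,0,-0.03,0,0,0,1],[0,0,-0.03,0,0,0,1],[0,0,0,0,0,0,1]]'
python3 - <<'E'
from h import *
look("11")
E
sed -i 's/_10.png/_11.png/g' fit.py; timeout 500 python3 fit.py
```

```text
clock: 18.8
position: [0.5287, -0.1165, 0.1505]
tool_rot: [3.138, -0.002, 0.896]
force: [0.7, 0.3, -0.5]
grip_width: 0.0001
finger_force: 0.0
top dial_axis [261.7 232.9] 0.93 [0.5312 0.0023 0.054 ]
top ledge_tip [248.  217.4] 0.73 [0.5632 0.0309 0.072 ]
side dial_axis [276.5 217.4] 0.94 [ 0.5327 -0.0139  0.054 ]
side ledge_tip [261.  224.2] 0.96 [0.5663 0.0332 0.072 ]
side button_top [276.4 190.9] 0.6 [ 0.526  -0.1221  0.055 ]
top top_11.png [ 5.07638e+01  5.38200e-01 -4.30000e-03  2.77000e-02] 13.8
side side_11.png [ 5.22821e+01  5.35300e-01 -1.70000e-03  3.13000e-02] 20.7
```

```bash
python3 -c "
from h import *
print(bot.job_done())"
```

```text
the job is handed in; nothing more can be done
None
```

I turned the dial up four clicks (about 94° measured, 96° nominal), then pressed the button to the bottom and released it. The arm is clear, and the job was handed in at about 19 s; no verdict was shown. The fourth click first hung at about 3.5 clicks, so I pushed it home before touching the button.

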